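# Find the radius gauge that fits the worktop edge

### The job

Find which of the three radius gauges fits the rounded edge of the worktop sample in the nearest slot of the wooden board: try them on the edge gently until you have the one that neither shifts nor rocks and touches at the crown and on both sides. Set that gauge squarely on the edge, press it down lightly (about 10 N, never more than 25 N) to prove that it sits firm, then let go and leave it sitting there, with the other two gauges standing on the worktop. Do not disturb the mug, the spice jar and the garlic.

Things in the scene. Friction and masses are not known exactly. Their poses are not given: they have to be found in the camera images.
- slot (a point): Where the rounded edge to be gauged is to be expected: 70 mm over the worktop, above the board's nearest slot. y runs along the edge, x away from the robot. The sample there was set in by hand: its crown (highest line) is level, parallel to y and within 6 mm of this point in x and 4 mm in height; just where is not measured and must be felt or seen.
- board: Pale wooden board fixed to the work surface, 330 x 115 x 18 mm, red stripe at its near end; origin on the work surface below point slot, 60 mm from that end. Three fixed samples stand in it, 0, 125 and 225 mm along x: grey worktop pieces, 80 mm long in y, upper edge half-round, of radius 18, 25 and 32 mm (36, 50, 64 mm thick), in an order not told. Only the nearest is the job.
- gauge_red_grip (a point): Centre of the red plastic grip (20 mm in x, 30 mm in y, 38 mm high) on top of the large gauge, for radius 32 mm. It lies 61 mm above the gauge's foot; z up. Take the grip across its 20 mm. Below: aluminium arch 86 mm (x) x 36 mm (y), 36 mm high, open downward, axis along y. The gauge is loose, about 0.35 kg, and stands on the flat black hob, 5 mm higher than the white worktop.
- gauge_red: The red gauge for radius 32 mm; origin at the centre of its foot. On an edge of its own radius all its buttons bear and it cannot shift in x. On an edge of 25 mm it has 6.5 mm of side play in all, on 18 mm 13 mm. Play is that felt while resting on the crown; each mm of lift adds about 1.7 mm to it, on any edge.
- red_left: The left (-x, 50 degrees from the crown) pair of brass buttons in the arch of the red gauge, fixed to it, 12 mm either side of its middle in y; they touch the edge 8.0 mm above the gauge's foot. Only the buttons touch an edge. Origin: the centre of the gauge's foot.
- red_crown: The crown pair of brass buttons in the arch of the red gauge, fixed to it, 12 mm either side of its middle in y; they touch the edge 19.4 mm above the gauge's foot. Only the buttons touch an edge. Origin: the centre of the gauge's foot.
- red_right: The right (+x, 50 degrees from the crown) pair of brass buttons in the arch of the red gauge, fixed to it, 12 mm either side of its middle in y; they touch the edge 8.0 mm above the gauge's foot. Only the buttons touch an edge. Origin: the centre of the gauge's foot.
- gauge_yellow_grip (a point): Centre of the yellow plastic grip (20 mm in x, 30 mm in y, 38 mm high) on top of the middle gauge, for radius 25 mm. It lies 61 mm above the gauge's foot; z up. Take the grip across its 20 mm. Below: aluminium arch 74 mm (x) x 36 mm (y), 36 mm high, open downward, axis along y. The gauge is loose, about 0.35 kg, and stands on the flat black hob, 5 mm higher than the white worktop.
- gauge_yellow: The yellow gauge for radius 25 mm; origin at the centre of its foot. On an edge of its own radius all its buttons bear and it cannot shift in x. On an edge of 18 mm it has 6.5 mm of side play in all; on 32 mm it sits on its side buttons. Play is that felt while resting on the crown; each mm of lift adds about 1.7 mm to it, on any edge.
- yellow_left: The left (-x, 50 degrees from the crown) pair of brass buttons in the arch of the yellow gauge, fixed to it, 12 mm either side of its middle in y; they touch the edge 8.0 mm above the gauge's foot. Only the buttons touch an edge. Origin: the centre of the gauge's foot.
- yellow_crown: The crown pair of brass buttons in the arch of the yellow gauge, fixed to it, 12 mm either side of its middle in y; they touch the edge 16.9 mm above the gauge's foot. Only the buttons touch an edge. Origin: the centre of the gauge's foot.
- yellow_right: The right (+x, 50 degrees from the crown) pair of brass buttons in the arch of the yellow gauge, fixed to it, 12 mm either side of its middle in y; they touch the edge 8.0 mm above the gauge's foot. Only the buttons touch an edge. Origin: the centre of the gauge's foot.
- gauge_blue_grip (a point): Centre of the blue plastic grip (20 mm in x, 30 mm in y, 38 mm high) on top of the small gauge, for radius 18 mm. It lies 61 mm above the gauge's foot; z up. Take the grip across its 20 mm. Below: aluminium arch 62 mm (x) x 36 mm (y), 36 mm high, open downward, axis along y. The gauge is loose, about 0.35 kg, and stands on the flat black hob, 5 mm higher than the white worktop.
- gauge_blue: The blue gauge for radius 18 mm; origin at the centre of its foot. On an edge of its own radius all its buttons bear and it cannot shift in x. On a larger edge it sits on its side buttons. Play is that felt while resting on the crown; each mm of lift adds about 1.7 mm to it, on any edge.
- blue_left: The left (-x, 50 degrees from the crown) pair of brass buttons in the arch of the blue gauge, fixed to it, 12 mm either side of its middle in y; they touch the edge 8.0 mm above the gauge's foot. Only the buttons touch an edge. Origin: the centre of the gauge's foot.
- blue_crown: The crown pair of brass buttons in the arch of the blue gauge, fixed to it, 12 mm either side of its middle in y; they touch the edge 14.4 mm above the gauge's foot. Only the buttons touch an edge. Origin: the centre of the gauge's foot.
- blue_right: The right (+x, 50 degrees from the crown) pair of brass buttons in the arch of the blue gauge, fixed to it, 12 mm either side of its middle in y; they touch the edge 8.0 mm above the gauge's foot. Only the buttons touch an edge. Origin: the centre of the gauge's foot.
- mug: White mug, 90 mm across and 96 mm high, bystander; origin under it.
- spice_jar: Spice jar with a black cap, 41 mm across and 105 mm high, bystander; origin under it.
- garlic_bulb: Garlic bulb, 50 mm, bystander; origin under it.

How it is judged:
By the outcome, as a careful person would: the job done as asked, in the order asked, and still so for the second after the job is handed in, with the robot touching nothing.
It also fails if it takes over 72 s, if anything falls off the work surface, if the arm or the gripper's body presses on something with over 40 N, if the wrist force passes 120 N, or if a joint passes its speed limit or range.

### The arm

A 6-joint arm with a two-finger parallel gripper is mounted at the origin on a cart in front of the work surface, level with it; the furniture and walls round the work are solid. World frame = base frame: x ahead of the robot, y to its left, z up, the work surface at z = 0. Lengths are in mm, angles in rad, forces in N, time in s.
With the tool pointing down it reaches from about 325 to 875 mm from the base axis. Payload 4.4 kg.
Tool frame: the origin (TCP) lies midway between the tips of the shut fingers; the grasp point (between the pads) lies 19 mm behind it; z points along the fingers, y is the line along which they close (so a half turn about z gives the same grasp; the last joint's range is limited). The gripper opens to 85 mm and grips with 20 to 120 N. Pads are 22 mm wide; open, the fingers measure 114 mm over their backs; the gripper's body (76 mm by 85 mm) begins 54 mm behind the grasp point. The pads swing forward as they close: fully open they stand 13 mm farther back than shut.
Start: joints at [1.188, 0.207, 1.542, -0, 1.393, -0.15], TCP at [132.104, 559.621, 231.282] pointing down, gripper open.
Joint ranges: [-2.73, 2.73], [-0.86, 2.22], [0.23, 2.46], [-1.11, 4.25], [0.08, 2.63], [-2.82, 2.82]. Speed limits (rad/s): [2.79, 2.79, 3.14, 3.14, 3.14, 3.14].

### API

Orientations are given as a rotation vector (axis times angle).
In Python, from cell import observe, eyes, arm gives the robot as it stands.
- The arm moves only by the tool apply_moves, never from a script. Its argument "rows" is a list of rows, each an object of numbers: "x", "y", "z": the shift along the tool's x, y, z in cm; "spin": the turn about the tool's z in degrees. In form: [{"x": .., "y": .., "z": .., "spin": ..}, ...]. A call has 1 to 5 rows; each row is the pose to reach, as a shift and turn from the pose commanded when the call began, along the tool's axes at that moment; what a row does not reach only later rows make up. A row lasts 1/8 s, in which the tool goes at most 62.5 mm and 10.7 degrees, less where a joint would pass 70% of its speed; a pose out of reach is approached as far as the arm can. A call with a gripper value outside its range is refused whole. "claw" is the closure, from 0 (fully open) to 1 (shut), set as the call begins (left out, the last holds). The fingers move at their own pace and stop on an object; "force" is the grip in N (left out, the last holds). Time passes only in rows, so rows that repeat a pose let the fingers close. It gives the time, the measured TCP pose, the force, the opening and the grip force at its end, in the units of the state.
- observe(): the state, without advancing time (a new reading comes with each control period).
- eyes.read_camera(name): name is "side" or "top"; returns the picture (480x640x3 uint8, red, green, blue); there is no depth.
- eyes.get_calibration(name): a dict with "K" (3x3 intrinsics, pixels), "rvec" (rotation vector, rad) and "tvec" (3), from world to camera coordinates, as OpenCV has them. Camera axes: x right, y down, z forward; pixel columns grow to the right and rows downward; lengths in mm; the calibration is good to about 2 mm. A picture is of the moment at which its call begins. get_calibration takes no time and is no camera call.
- arm.finish_job(): hands the job in; it is judged then, once.
Trained networks look in the newest picture that a camera, given by its name, has taken for a name from the list of things; names that differ only in an ending like _2 or _b are one class to them, and where a whole thing is asked for, a point or a joint stands for the part that bears it (a point fixed in the world has none). Each returns a list of dicts, best first, with "score" (0 to 1); they miss things now and then, are a little off and sometimes report something else, mostly with a low value. They report only what shows in the picture. A call takes as long as a camera call.
- eyes.outline_of(thing, camera): "region" (480x640 bool, what is visible of it) and "extent" ([left, top, right, bottom] in pixels, round what is visible of it).
- eyes.spot_point(thing, camera): "location" ([row, column] in pixels: a listed point, or the origin of a listed thing).
The state is a dict: "time": time; "joints": joint angles; "joint_vel": joint speeds; "effort": joint torques, N m; "ee_pos": TCP position; "eef_rot": TCP orientation; "contact_force": force on the tool from outside, world axes, zero at the start; "ft_torque": the same for the moment, N m; "width": opening from 0.0 (shut) to 1.0 (fully open); "grip_force": force on a finger pad.
Only numpy, scipy, OpenCV 4.12 (cv2) and the standard library are available. Lean on these libraries where they do the work, as an engineer would, in place of code of your own. Each camera call takes 0.05 s, during which the arm holds its last target. There are 200 camera calls.

## Working session

There is one attempt and no reset: what is moved stays moved. The work goes in short steps, Python scripts to look and compute and a tool call to move; the robot and the scene stay as the last step left them, time stands still between calls to the robot, and variables do not carry over. Pictures are saved under pics/ and viewed, at most 10 in all, crops included, and the job is handed in when it is done.

Besides the shell and the picture viewer there is one more tool, called by a JSON object that holds its "api" and its "payload", one argument or row to a line. apply_moves: Moves the arm, as the interface text tells. Its arguments: {"type":"object","properties":{"rows":{"type":"array","items":{"type":"object","properties":{"x":{"type":"number"},"y":{"type":"number"},"z":{"type":"number"},"spin":{"type":"number"}}}},"claw":{"type":"number"},"force":{"type":"number"}},"required":["rows"]}

```bash
mkdir -p pics; cat > h.py <<'E'
import numpy as np, cv2
from cell import observe, eyes, arm
def cal(n):
    c=eyes.get_calibration(n); return np.array(c["K"],float),np.array(c["rvec"],float).ravel(),np.array(c["tvec"],float).ravel()
def ray(n,rc):
    K,r,t=cal(n);R=cv2.Rodrigues(r)[0];d=R.T@np.linalg.inv(K)@[rc[1],rc[0],1];return -R.T@t,d
def onz(n,rc,z):
    o,d=ray(n,rc);return o+d*(z-o[2])/d[2]
def tri(a,b):
    (o1,d1),(o2,d2)=ray("side",a),ray("top",b);d1/=np.linalg.norm(d1);d2/=np.linalg.norm(d2)
    s=np.linalg.lstsq(np.c_[d1,-d2],o2-o1,rcond=None)[0];p=o1+s[0]*d1;q=o2+s[1]*d2
    return (p+q)/2,np.linalg.norm(p-q)
def proj(n,p):
    K,r,t=cal(n);return cv2.projectPoints(np.array(p,float).reshape(-1,1,3),r,t,K,None)[0].reshape(-1,2)
def save(n,f):
    im=eyes.read_camera(n);cv2.imwrite("pics/"+f,im[:,:,::-1]);return im
E
python3 - <<'E'
from h import *
np.set_printoptions(precision=1,suppress=True)
a=save("side","s0.png");b=save("top","t0.png")
cv2.imwrite("pics/both.png",cv2.resize(np.hstack([a,b])[:,:,::-1],(800,300)))
for n in ["slot","gauge_red_grip","gauge_yellow_grip","gauge_blue_grip","mug","spice_jar","garlic_bulb"]:
    s=eyes.spot_point(n,"side")[:1];t=eyes.spot_point(n,"top")[:1]
    print(n,[(np.array(q["location"]),q["score"]) for q in s+t], tri(s[0]["location"],t[0]["location"]) if s and t else "")
for c in("side","top"):
    o,d=ray(c,(240,320));print(c,o,d)
o=observe();print(o["time"],o["ee_pos"],o["eef_rot"],o["width"],o["contact_force"])
print(cv2.Rodrigues(np.array(o["eef_rot"]))[0])
E
```

```text
slot [(array([297.8, 388.1]), 0.53), (array([274.9, 198.9]), 0.71)] (array([624.7,  57.2, -78.1]), np.float64(466.0321327764358))
gauge_red_grip [(array([267.3, 309.3]), 0.82), (array([252.8, 347.2]), 0.64)] (array([ 520.6, -144. ,   60.9]), np.float64(6.2443969889596636))
gauge_yellow_grip [(array([272.7, 389.3]), 0.89), (array([203.9, 384.9]), 0.82)] (array([ 644.3, -240. ,   52.5]), np.float64(1.3884928038951052))
gauge_blue_grip [(array([303.1, 374. ]), 0.59), (array([252.5, 421.8]), 0.83)] (array([ 522.4, -325.2,   68.3]), np.float64(0.30078255517835234))
mug [(array([255.6, 404. ]), 0.87), (array([154. , 344.2]), 0.73)] (array([ 785.1, -144.4,   12.8]), np.float64(4.577791417140204))
spice_jar [(array([303.8, 409.8]), 0.74)] 
garlic_bulb [(array([305.5, 464.7]), 0.64), (array([169.9, 429.2]), 0.83)] (array([ 740.2, -359.4,    3.2]), np.float64(6.138595290220196))
side [  42.3 -810.3  482.8] [ 0.5  0.7 -0.4]
top [ 380.6  -87.  1464.2] [ 0.1  0.  -1. ]
0.8 [132.1 559.6 231.3] [0.4 3.1 0. ] 0.9967659091308881 [0.3 0.8 0.9]
[[-1.   0.2  0. ]
 [ 0.2  1.   0. ]
 [-0.   0.  -1. ]]
```

View pics/s0.png

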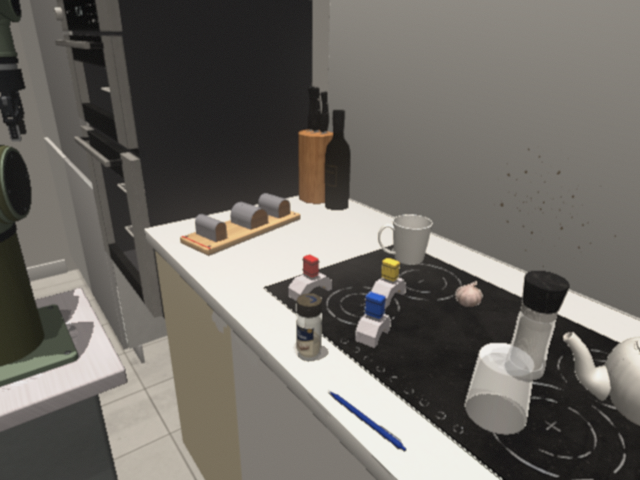

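View pics/t0.png

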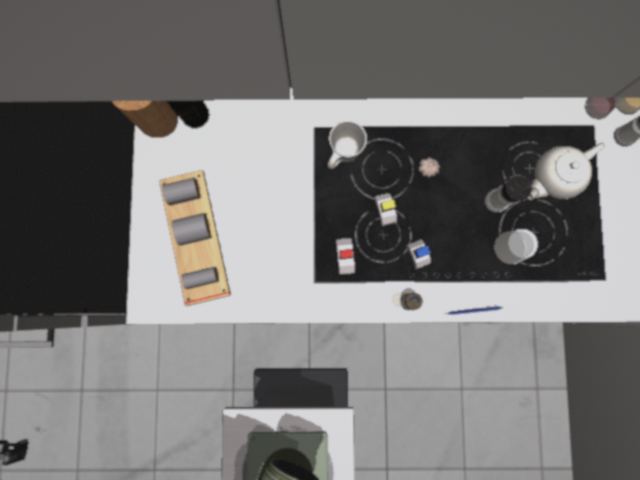

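The side view shows the three samples at (210,228), (248,214) and (273,205). The gauges are red (310,267), yellow (390,270) and blue (375,303). In the top view the nearest sample, at (199,278), looks the thinnest. Next I measure the angles and thickness.

```bash
python3 - <<'E'
from h import *
np.set_printoptions(precision=1,suppress=True)
im=save("top","t1.png")
def rect(m,z):
    m=m.astype(np.uint8);c=max(cv2.findContours(m,0,1)[0],key=cv2.contourArea).reshape(-1,2)
    w=np.array([onz("top",(v,u),z)[:2] for u,v in c],np.float32)
    return cv2.minAreaRect(w)
def show(n,r):
    b=cv2.boxPoints(r);e=b[1]-b[0],b[2]-b[1];L=max(e,key=np.linalg.norm)
    print(n,np.array(r[0]),np.array(r[1]),"long axis deg",np.degrees(np.arctan2(L[1],L[0]))%180)
o=eyes.outline_of("board","top");print(o and o[0]["score"])
if o: show("board",rect(o[0]["region"],18)); 
hsv=cv2.cvtColor(im,cv2.COLOR_RGB2HSV)
roi=np.zeros(im.shape[:2],bool);roi[165:305,155:235]=1
g=roi&(hsv[...,1]<60)&(hsv[...,2]<165)
n,l,s,c=cv2.connectedComponentsWithStats(g.astype(np.uint8))
for i in range(1,n):
    if s[i,4]>80: print(s[i],c[i]);show("sample",rect(l==i,50))
for k in("red","yellow","blue"):
    o=eyes.outline_of("gauge_"+k,"top")
    if o: show(k,rect(o[0]["region"],41)); print(o[0]["score"])
    gp=eyes.spot_point(f"gauge_{k}_grip","top")
    if gp: print(gp[0]["location"],onz("top",gp[0]["location"],66))
sp=eyes.spot_point("slot","top");print([(s["score"],s["location"],onz("top",s["location"],70)) for s in sp])
bo=eyes.spot_point("board","top");print([(s["score"],s["location"],onz("top",s["location"],0)) for s in bo])
a=cv2.resize(im[160:310,150:240],None,fx=4,fy=4,interpolation=2);b=cv2.resize(im[190:290,325:440],None,fx=3.7,fy=3.7,interpolation=2)
cv=np.zeros((600,800,3),np.uint8);cv[:600,:360]=a;cv[:b.shape[0],365:365+b.shape[1]]=b[:600,:435]
cv2.imwrite("pics/crop.png",cv[:,:,::-1])
E
```

```text
0.69
board [570.4 238.3] [329.6 116.3] long axis deg 14.147464
[162 178  37  26 691] [180. 191.]
sample [681.3 268.3] [55.  86.1] long axis deg 101.23468
[172 214  38  31 844] [190.2 229. ]
sample [585.4 239.8] [63.2 83.6] long axis deg 103.91763
[182 268  35  20 491] [199.  277.7]
sample [465.3 215.1] [35.6 82.5] long axis deg 103.78555
red [ 517.8 -140.4] [84.8 36.5] long axis deg 5.577556
0.65
[253.9, 348.6] [ 520.  -148.8   66. ]
yellow [ 635.3 -243.8] [70.  39.4] long axis deg 15.633881
0.87
[208.2, 386.4] [ 631.6 -242.4   66. ]
blue [ 523.2 -323. ] [63.2 47.1] long axis deg 20.902004
0.74
[252.7, 420.8] [ 522.  -323.1   66. ]
[]
[(0.95, [278.4, 201.7], array([466.6, 218.7,   0. ]))]
```

View pics/crop.png

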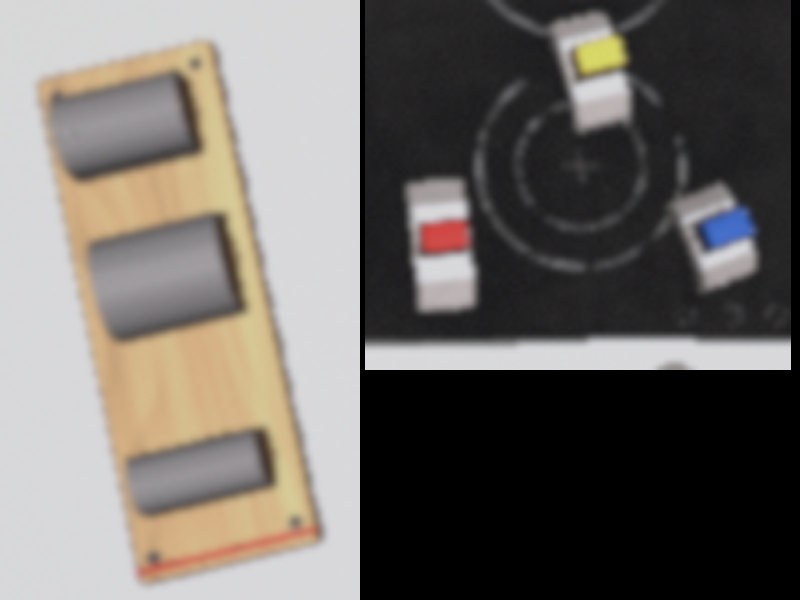

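The crop shows the near sample about 36 mm thick, the middle one about 63 and the far one about 53. That points to R18, the blue gauge. The blue gauge is yawed about 20° and the board 14°. I'll fetch the blue gauge first and test it by feel.

```bash
cat >> h.py <<'E'
def go(*tg):
    """tg: (x,y,z,yaw of tool y deg); prints the rows' cm / deg"""
    o=observe();R=cv2.Rodrigues(np.array(o["eef_rot"],float))[0];p=np.array(o["ee_pos"])
    yaw=np.degrees(np.arctan2(R[1,1],R[0,1]))
    print("t",round(o["time"],2),"p",p.round(1),"yaw",round(yaw,1),"F",np.round(o["contact_force"],1),"w",round(o["width"],3),"g",round(o["grip_force"],1),"tilt",R[2].round(3))
    for x,y,z,a in tg:
        d=R.T@(np.array([x,y,z])-p)/10;s=-((a-yaw+90)%180-90);print("->",d.round(2),"spin",round(s,1))
E
python3 - <<'E'
from h import *
print(np.round(onz("top",(299,412),105),0))
go((450,200,250,50),(450,200,250,20.5),(522,-323,150,20.5))
E
```

```text
[ 410. -293.  105.]
t 1.3 p [132.1 559.6 231.3] yaw 76.7 F [-0.3  0.2 -0.5] w 0.998 g 0.0 tilt [ 0.  0. -1.]
-> [-39.2  -27.7   -1.87] spin 26.7
-> [-39.2  -27.7   -1.87] spin 56.2
-> [-58.23 -76.94   8.13] spin 56.2
```

{"api": "apply_moves", "payload": {
  "rows": [
    {"x": -39.2,"y": -27.7,"z": -1.9,"spin": 56},
    {"x": -39.2,"y": -27.7,"z": -1.9,"spin": 56},
    {"x": -39.2,"y": -27.7,"z": -1.9,"spin": 56},
    {"x": -39.2,"y": -27.7,"z": -1.9,"spin": 56},
    {"x": -39.2,"y": -27.7,"z": -1.9,"spin": 56}
  ],
  "claw": 0.4,
  "force": 30
}}

```text
time: 1.92
ee_pos: [340.0, 324.2, 244.1]
eef_rot: [1.741, 2.614, 0.002]
contact_force: [0.5, 0.4, -0.3]
width: 0.597
grip_force: 0.0
```

```bash
python3 -c "
from h import *
go((450,200,250,20.5),(522,-323,150,20.5))"
```

```text
t 1.93 p [340.  324.2 244.1] yaw 22.7 F [ 0.5  0.4 -0.3] w 0.597 g 0.0 tilt [ 0.     0.001 -1.   ]
-> [-15.7    5.36  -0.59] spin 2.2
-> [-66.73  -8.16   9.38] spin 2.2
```

{"api": "apply_moves", "payload": {
  "rows": [
    {"x": -66.7,"y": -8.2,"z": 0,"spin": 2.2},
    {"x": -66.7,"y": -8.2,"z": 0,"spin": 2.2},
    {"x": -66.7,"y": -8.2,"z": 0,"spin": 2.2},
    {"x": -66.7,"y": -8.2,"z": 0,"spin": 2.2},
    {"x": -66.7,"y": -8.2,"z": 0,"spin": 2.2}
  ]
}}

```text
time: 2.55
ee_pos: [425.4, 23.3, 244.2]
eef_rot: [1.783, 2.585, 0.002]
contact_force: [1.4, 1.0, 1.1]
width: 0.601
grip_force: 0.0
```

```bash
python3 -c "
from h import *
go((522,-323,150,20.5))"
```

```text
t 2.55 p [425.4  23.3 244.2] yaw 20.8 F [1.4 1.  1.1] w 0.601 g 0.0 tilt [-0.001  0.002 -1.   ]
-> [-35.8   -3.29   9.43] spin 0.3
```

{"api": "apply_moves", "payload": {
  "rows": [
    {"x": -35.8,"y": -3.3,"z": 2,"spin": 0.3},
    {"x": -35.8,"y": -3.3,"z": 4,"spin": 0.3},
    {"x": -35.8,"y": -3.3,"z": 6,"spin": 0.3},
    {"x": -35.8,"y": -3.3,"z": 9.4,"spin": 0.3},
    {"x": -35.8,"y": -3.3,"z": 9.4,"spin": 0.3}
  ]
}}

```text
time: 3.18
ee_pos: [506.4, -267.5, 172.8]
eef_rot: [1.791, 2.58, 0.0]
contact_force: [0.5, 0.2, 0.3]
width: 0.602
grip_force: 0.0
```

{"api": "apply_moves", "payload": {
  "rows": [
    {"x": 0,"y": 0,"z": 0,"spin": 0},
    {"x": 0,"y": 0,"z": 0,"spin": 0}
  ]
}}

```text
time: 3.42
ee_pos: [505.5, -265.0, 172.8]
eef_rot: [-1.791, -2.58, -0.001]
contact_force: [-0.5, 0.2, 1.0]
width: 0.601
grip_force: 0.0
```

```bash
python3 -c "
from h import *
np.set_printoptions(precision=1,suppress=True)
a=save('side','s2.png');b=save('top','t2.png')
s=eyes.spot_point('gauge_blue_grip','side')[:1];t=eyes.spot_point('gauge_blue_grip','top')[:1]
print([(q['score'],q['location'],onz(c,q['location'],66)) for c,q in zip(('side','top'),s+t)])
print(proj('side',[522,-323,66]),proj('top',[522,-323,66]))
go((522,-323,50,20.5))
x=a[230:370,320:440];cv2.imwrite('pics/c2.png',cv2.resize(x,None,fx=4,fy=4,interpolation=2)[:,:,::-1])"
```

```text
[(0.71, [303.6, 374.5], array([ 524.7, -324.3,   66. ]))]
[[372.8 303.8]] [[420.8 252.7]]
t 3.62 p [ 506.3 -264.2  174.4] yaw 20.6 F [ 0.9  0.4 -0.1] w 0.603 g 0.0 tilt [-0.  0. -1.]
-> [-6.  -0.6 12.4] spin 0.1
```

View pics/c2.png

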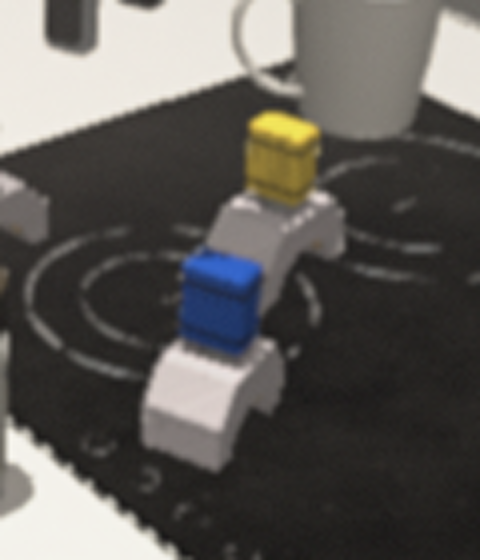

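The blue gauge stands at about pixel (374,303) with the fingers upper left, and the prediction matches. Next I move over it and go down.

{"api": "apply_moves", "payload": {
  "rows": [
    {"x": -6,"y": -0.5,"z": 3,"spin": 0},
    {"x": -6,"y": -0.5,"z": 6,"spin": 0},
    {"x": -6,"y": -0.5,"z": 9,"spin": 0},
    {"x": -6,"y": -0.5,"z": 12.4,"spin": 0},
    {"x": -6,"y": -0.5,"z": 12.4,"spin": 0}
  ]
}}

```text
time: 4.25
ee_pos: [520.2, -320.5, 46.8]
eef_rot: [-1.785, -2.577, -0.001]
contact_force: [-0.3, 0.5, -0.7]
width: 0.597
grip_force: 0.0
```

{"api": "apply_moves", "payload": {
  "rows": [
    {"x": 0,"y": 0,"z": 0,"spin": 0},
    {"x": 0,"y": 0,"z": 0,"spin": 0},
    {"x": 0,"y": 0,"z": 0,"spin": 0},
    {"x": 0,"y": 0,"z": 0,"spin": 0},
    {"x": 0,"y": 0,"z": 0,"spin": 0}
  ],
  "claw": 1,
  "force": 30
}}

```text
time: 4.88
ee_pos: [523.6, -324.1, 51.6]
eef_rot: [1.788, 2.578, -0.0]
contact_force: [-0.1, 1.1, 6.2]
width: 0.23
grip_force: 35.2
```

```bash
python3 -c "
from h import *
go((523,-323,250,20.5))"
```

```text
t 4.88 p [ 523.6 -324.1   51.6] yaw 20.5 F [-0.1  1.1  6.2] w 0.23 g 35.2 tilt [-0.003  0.002 -1.   ]
-> [  0.06   0.03 -19.84] spin 0.0
```

{"api": "apply_moves", "payload": {
  "rows": [
    {"x": 0,"y": 0,"z": -3,"spin": 0},
    {"x": 0,"y": 0,"z": -8,"spin": 0},
    {"x": 0,"y": 0,"z": -13,"spin": 0},
    {"x": 0,"y": 0,"z": -15,"spin": 0},
    {"x": 0,"y": 0,"z": -15,"spin": 0}
  ],
  "force": 50
}}

```text
time: 5.5
ee_pos: [522.7, -323.7, 200.1]
eef_rot: [1.789, 2.579, -0.0]
contact_force: [-0.0, -0.2, -3.0]
width: 0.228
grip_force: 49.6
```

```bash
python3 -c "
from h import *
go((467,214,180,14.1))"
```

```text
t 5.5 p [ 522.7 -323.7  200.1] yaw 20.5 F [-0.  -0.2 -3. ] w 0.228 g 49.6 tilt [-0.002  0.001 -1.   ]
-> [52.31 13.62  1.9 ] spin 6.4
```

{"api": "apply_moves", "payload": {
  "rows": [
    {"x": 5.5,"y": 1.4,"z": 0,"spin": 1},
    {"x": 11,"y": 2.9,"z": 0,"spin": 3},
    {"x": 16.5,"y": 4.3,"z": 0,"spin": 5},
    {"x": 22,"y": 5.7,"z": 0,"spin": 6.4},
    {"x": 27.5,"y": 7.2,"z": 0,"spin": 6.4}
  ]
}}

```text
time: 6.12
ee_pos: [490.6, -38.2, 195.5]
eef_rot: [-1.929, -2.472, 0.004]
contact_force: [0.5, -0.1, -3.1]
width: 0.227
grip_force: 49.5
```

{"api": "apply_moves", "payload": {
  "rows": [
    {"x": 0,"y": 0,"z": 0,"spin": 0}
  ]
}}

```text
time: 6.25
ee_pos: [490.1, -36.1, 195.4]
eef_rot: [-1.92, -2.477, 0.003]
contact_force: [0.3, -0.2, -2.4]
width: 0.23
grip_force: 49.4
```

```bash
python3 -c "
from h import *
go((467,214,180,14.1))"
```

```text
t 6.25 p [490.1 -36.1 195.4] yaw 14.4 F [ 0.3 -0.2 -2.4] w 0.23 g 49.4 tilt [ 0.005 -0.006 -1.   ]
-> [24.79  4.01  1.63] spin 0.3
```

{"api": "apply_moves", "payload": {
  "rows": [
    {"x": 6,"y": 1,"z": 0,"spin": 0.3},
    {"x": 12,"y": 2,"z": 0,"spin": 0.3},
    {"x": 18,"y": 3,"z": 0,"spin": 0.3},
    {"x": 24,"y": 4,"z": 1,"spin": 0.3},
    {"x": 24.8,"y": 4,"z": 3,"spin": 0.3}
  ]
}}

```text
time: 6.88
ee_pos: [470.7, 212.6, 167.2]
eef_rot: [-1.932, -2.476, 0.001]
contact_force: [-0.2, -1.7, -3.0]
width: 0.229
grip_force: 49.6
```

{"api": "apply_moves", "payload": {
  "rows": [
    {"x": 0,"y": 0,"z": 0,"spin": 0},
    {"x": 0,"y": 0,"z": 0,"spin": 0}
  ]
}}

```text
time: 7.12
ee_pos: [471.6, 208.6, 168.1]
eef_rot: [-1.94, -2.47, 0.003]
contact_force: [-0.2, 0.2, -3.3]
width: 0.231
grip_force: 49.4
```

```bash
python3 -c "
from h import *
np.set_printoptions(precision=1,suppress=True)
a=save('side','s3.png');b=save('top','t3.png')
for n in ('gauge_blue_grip',):
  s=eyes.spot_point(n,'side')[:1];t=eyes.spot_point(n,'top')[:1];print(n,s,t)
go((467,214,110,14.1))
A=cv2.resize(a[150:260,160:270],None,fx=4,fy=4,interpolation=2);B=cv2.resize(b[230:310,160:240],None,fx=4,fy=4,interpolation=2)
c=np.zeros((440,780,3),np.uint8);c[:,:440]=A;c[:320,450:770]=B;cv2.imwrite('pics/c3.png',c[:,:,::-1])"
```

```text
gauge_blue_grip [{'location': [168.6, 206.4], 'score': 0.71}] [{'location': [273.4, 189.0], 'score': 0.81}]
t 7.33 p [472.5 209.  169.8] yaw 13.7 F [-1.1 -0.5 -3.1] w 0.231 g 49.4 tilt [-0.  0. -1.]
-> [ 0.6 -0.4  6. ] spin -0.4
```

View pics/c3.png

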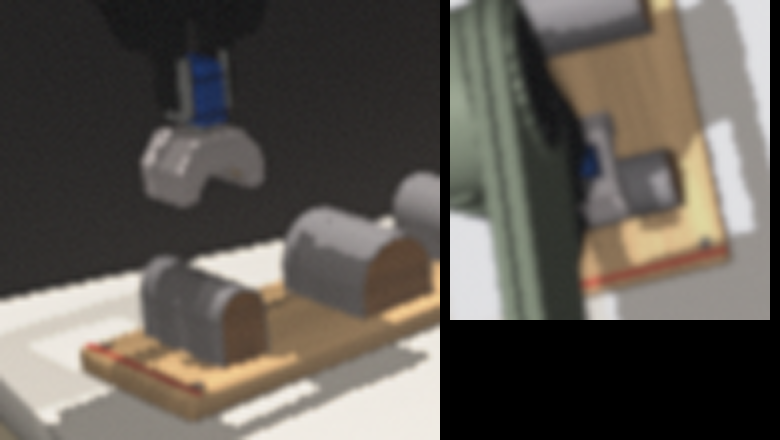

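The gauge hangs above the near sample (crop: arch at (200,165), sample at (205,310)), with its grip at side pixel (206,169). I'll centre it and descend to just above contact.

{"api": "apply_moves", "payload": {
  "rows": [
    {"x": 0.6,"y": -0.4,"z": 2,"spin": -0.4},
    {"x": 0.6,"y": -0.4,"z": 4,"spin": -0.4},
    {"x": 0.6,"y": -0.4,"z": 5,"spin": -0.4},
    {"x": 0.6,"y": -0.4,"z": 5.2,"spin": -0.4},
    {"x": 0.6,"y": -0.4,"z": 5.2,"spin": -0.4}
  ]
}}

```text
time: 7.95
ee_pos: [467.0, 214.7, 117.7]
eef_rot: [1.93, 2.478, 0.002]
contact_force: [0.4, -0.1, -2.9]
width: 0.225
grip_force: 49.5
```

```bash
python3 -c "
from h import *
for i in range(3): go()
eyes.read_camera('top')
go((466.5,214,110,14.1))"
```

```text
t 7.95 p [467.  214.7 117.7] yaw 14.2 F [ 0.4 -0.1 -2.9] w 0.225 g 49.5 tilt [ 0.     0.001 -1.   ]
t 7.95 p [467.  214.7 117.7] yaw 14.2 F [ 0.4 -0.1 -2.9] w 0.225 g 49.5 tilt [ 0.     0.001 -1.   ]
t 7.95 p [467.  214.7 117.7] yaw 14.2 F [ 0.4 -0.1 -2.9] w 0.225 g 49.5 tilt [ 0.     0.001 -1.   ]
t 8.0 p [467.1 214.8 117.9] yaw 14.2 F [ 0.1 -0.1 -3.3] w 0.231 g 49.5 tilt [ 0.     0.002 -1.   ]
-> [-0.06 -0.08  0.79] spin 0.1
```

{"api": "apply_moves", "payload": {
  "rows": [
    {"z": 0.3},
    {"z": 0.6},
    {"z": 0.8},
    {"z": 0.8}
  ]
}}

```text
validation failed for argument at $.ro...
```

{"api": "apply_moves", "payload": {
  "rows": [
    {"z": 0.15},
    {"z": 0.2},
    {"z": 0.2}
  ]
}}

```text
validation failed for argument at $.ro...
```

{"api": "apply_moves", "payload": {
  "rows": [
    {"x": 0,"y": 0,"z": 0.3,"spin": 0},
    {"x": 0,"y": 0,"z": 0.6,"spin": 0},
    {"x": 0,"y": 0,"z": 0.8,"spin": 0},
    {"x": 0,"y": 0,"z": 0.8,"spin": 0}
  ]
}}

```text
time: 8.5
ee_pos: [466.0, 214.7, 108.7]
eef_rot: [-1.929, -2.479, 0.001]
contact_force: [-0.1, 1.1, -3.0]
width: 0.226
grip_force: 49.5
```

{"api": "apply_moves", "payload": {
  "rows": [
    {"x": 0,"y": 0,"z": 0.1,"spin": 0},
    {"x": 0,"y": 0,"z": 0.2,"spin": 0},
    {"x": 0,"y": 0,"z": 0.2,"spin": 0}
  ]
}}

```text
time: 8.88
ee_pos: [466.2, 214.7, 107.0]
eef_rot: [-1.93, -2.479, 0.0]
contact_force: [-1.3, -0.3, -3.3]
width: 0.229
grip_force: 49.5
```

{"api": "apply_moves", "payload": {
  "rows": [
    {"x": 0,"y": 0,"z": 0.1,"spin": 0},
    {"x": 0,"y": 0,"z": 0.2,"spin": 0},
    {"x": 0,"y": 0,"z": 0.2,"spin": 0}
  ]
}}

```text
time: 9.25
ee_pos: [466.2, 214.7, 104.9]
eef_rot: [-1.93, -2.479, 0.0]
contact_force: [0.0, -0.8, -2.2]
width: 0.226
grip_force: 49.5
```

{"api": "apply_moves", "payload": {
  "rows": [
    {"x": 0,"y": 0,"z": 0.1,"spin": 0},
    {"x": 0,"y": 0,"z": 0.1,"spin": 0}
  ]
}}

```text
time: 9.5
ee_pos: [466.2, 214.7, 103.9]
eef_rot: [-1.93, -2.479, 0.0]
contact_force: [0.4, -0.2, -2.8]
width: 0.23
grip_force: 49.5
```

{"api": "apply_moves", "payload": {
  "rows": [
    {"x": 0,"y": 0,"z": 0.1,"spin": 0},
    {"x": 0,"y": 0,"z": 0.1,"spin": 0}
  ]
}}

```text
time: 9.75
ee_pos: [466.2, 214.7, 102.9]
eef_rot: [-1.93, -2.479, 0.0]
contact_force: [0.2, 0.3, -2.7]
width: 0.228
grip_force: 49.5
```

{"api": "apply_moves", "payload": {
  "rows": [
    {"x": 0,"y": 0,"z": 0.1,"spin": 0},
    {"x": 0,"y": 0,"z": 0.1,"spin": 0}
  ]
}}

```text
time: 10.0
ee_pos: [466.2, 214.7, 101.9]
eef_rot: [-1.93, -2.479, 0.0]
contact_force: [-0.5, 0.2, -3.1]
width: 0.227
grip_force: 49.5
```

{"api": "apply_moves", "payload": {
  "rows": [
    {"x": 0,"y": 0,"z": 0.1,"spin": 0},
    {"x": 0,"y": 0,"z": 0.1,"spin": 0}
  ]
}}

```text
time: 10.25
ee_pos: [466.2, 214.7, 100.9]
eef_rot: [-1.93, -2.479, 0.0]
contact_force: [0.9, -0.1, -2.6]
width: 0.225
grip_force: 49.5
```

{"api": "apply_moves", "payload": {
  "rows": [
    {"x": 0,"y": 0,"z": 0.05,"spin": 0},
    {"x": 0,"y": 0,"z": 0.05,"spin": 0}
  ]
}}

```text
time: 10.5
ee_pos: [466.2, 214.7, 100.5]
eef_rot: [-1.93, -2.479, 0.0]
contact_force: [-0.1, 0.1, -2.7]
width: 0.225
grip_force: 49.5
```

{"api": "apply_moves", "payload": {
  "rows": [
    {"x": 0,"y": 0,"z": 0.05,"spin": 0},
    {"x": 0,"y": 0,"z": 0.1,"spin": 0}
  ]
}}

```text
time: 10.75
ee_pos: [466.3, 214.7, 99.5]
eef_rot: [1.93, 2.479, 0.0]
contact_force: [0.1, 0.2, -3.3]
width: 0.225
grip_force: 49.5
```

{"api": "apply_moves", "payload": {
  "rows": [
    {"x": 0,"y": 0,"z": 0.05,"spin": 0},
    {"x": 0,"y": 0,"z": 0.05,"spin": 0}
  ]
}}

```text
time: 11.0
ee_pos: [466.2, 214.7, 99.0]
eef_rot: [-1.93, -2.479, 0.0]
contact_force: [0.3, -0.3, -3.3]
width: 0.226
grip_force: 49.5
```

```bash
python3 -c "
from h import *
a=save('side','s4.png')
go()
cv2.imwrite('pics/c4.png',cv2.resize(a[170:260,165:255],None,fx=6,fy=6,interpolation=2)[:,:,::-1])"
```

```text
t 11.05 p [466.3 214.7  99. ] yaw 14.2 F [-0.2 -0.1 -3. ] w 0.223 g 49.5 tilt [ 0. -0. -1.]
```

View pics/c4.png

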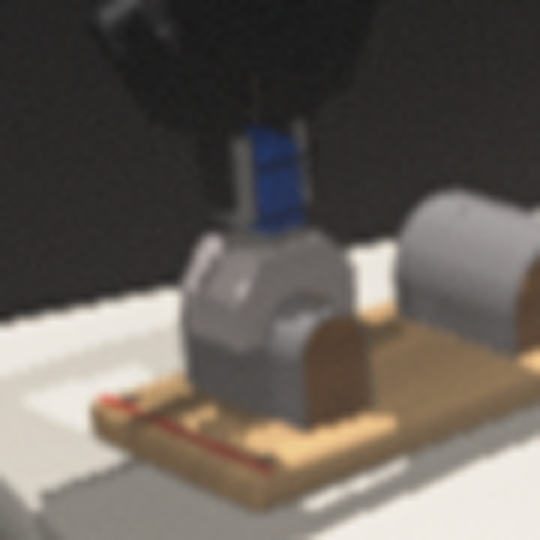

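The gauge straddles the edge and looks centred (crop (270,300)). There is no contact yet, so I continue in 0.5–1 mm steps.

{"api": "apply_moves", "payload": {
  "rows": [
    {"x": 0,"y": 0,"z": 0.05,"spin": 0},
    {"x": 0,"y": 0,"z": 0.1,"spin": 0}
  ]
}}

```text
time: 11.3
ee_pos: [466.3, 214.8, 98.3]
eef_rot: [-1.93, -2.479, 0.0]
contact_force: [-1.8, -1.2, 0.3]
width: 0.224
grip_force: 50.1
```

{"api": "apply_moves", "payload": {
  "rows": [
    {"x": 0,"y": 0,"z": 0.05,"spin": 0},
    {"x": 0,"y": 0,"z": 0.05,"spin": 0}
  ]
}}

```text
time: 11.55
ee_pos: [466.3, 214.8, 98.2]
eef_rot: [1.93, 2.479, 0.0]
contact_force: [-2.2, -1.0, 4.6]
width: 0.231
grip_force: 50.6
```

{"api": "apply_moves", "payload": {
  "rows": [
    {"x": 0,"y": 0,"z": 0.05,"spin": 0},
    {"x": 0,"y": 0,"z": 0.05,"spin": 0}
  ]
}}

```text
time: 11.8
ee_pos: [466.4, 214.8, 98.1]
eef_rot: [1.93, 2.479, 0.0]
contact_force: [-3.4, -0.3, 8.5]
width: 0.228
grip_force: 51.1
```

{"api": "apply_moves", "payload": {
  "rows": [
    {"x": 0,"y": -0.04,"z": 0,"spin": 0},
    {"x": 0,"y": -0.04,"z": 0,"spin": 0}
  ]
}}

```text
time: 12.05
ee_pos: [466.4, 214.8, 98.1]
eef_rot: [1.929, 2.479, 0.001]
contact_force: [-3.5, 0.0, 6.8]
width: 0.227
grip_force: 51.0
```

{"api": "apply_moves", "payload": {
  "rows": [
    {"x": 0,"y": -0.1,"z": 0,"spin": 0},
    {"x": 0,"y": -0.1,"z": 0,"spin": 0}
  ]
}}

```text
time: 12.3
ee_pos: [466.1, 214.7, 98.1]
eef_rot: [1.929, 2.478, 0.004]
contact_force: [-1.2, -0.2, 5.7]
width: 0.228
grip_force: 50.7
```

{"api": "apply_moves", "payload": {
  "rows": [
    {"x": 0,"y": 0.2,"z": 0,"spin": 0},
    {"x": 0,"y": 0.2,"z": 0,"spin": 0}
  ]
}}

```text
time: 12.55
ee_pos: [466.5, 214.8, 98.0]
eef_rot: [-1.929, -2.478, 0.002]
contact_force: [-4.9, -0.4, 10.2]
width: 0.224
grip_force: 51.4
```

{"api": "apply_moves", "payload": {
  "rows": [
    {"x": 0,"y": -0.1,"z": 0,"spin": 0},
    {"x": 0,"y": -0.1,"z": 0,"spin": 0}
  ]
}}

```text
time: 12.8
ee_pos: [466.3, 214.8, 98.0]
eef_rot: [1.929, 2.479, 0.001]
contact_force: [-3.2, -1.4, 7.5]
width: 0.225
grip_force: 51.1
```

{"api": "apply_moves", "payload": {
  "rows": [
    {"x": 0,"y": -0.15,"z": 0,"spin": 0},
    {"x": 0,"y": -0.15,"z": 0,"spin": 0}
  ]
}}

```text
time: 13.05
ee_pos: [465.9, 214.7, 98.1]
eef_rot: [1.929, 2.477, 0.005]
contact_force: [0.1, 0.5, 5.6]
width: 0.23
grip_force: 50.7
```

{"api": "apply_moves", "payload": {
  "rows": [
    {"x": 0,"y": -0.1,"z": 0,"spin": 0},
    {"x": 0,"y": -0.1,"z": 0,"spin": 0}
  ]
}}

```text
time: 13.3
ee_pos: [465.6, 214.6, 98.1]
eef_rot: [1.928, 2.477, 0.006]
contact_force: [4.3, 1.4, 3.7]
width: 0.233
grip_force: 50.6
```

{"api": "apply_moves", "payload": {
  "rows": [
    {"x": 0,"y": -0.1,"z": 0,"spin": 0},
    {"x": 0,"y": -0.1,"z": 0,"spin": 0}
  ]
}}

```text
time: 13.55
ee_pos: [465.3, 214.4, 98.1]
eef_rot: [1.927, 2.476, 0.009]
contact_force: [6.4, 1.0, 2.4]
width: 0.224
grip_force: 50.3
```

```bash
python3 -c "
from h import *
go(); print(observe()['ft_torque'])"
```

```text
t 13.55 p [465.3 214.4  98.1] yaw 14.2 F [6.4 1.  2.4] w 0.224 g 50.3 tilt [ 0.     0.007 -1.   ]
[ 0.39396492 -1.23484982 -0.03107072]
```

{"api": "apply_moves", "payload": {
  "rows": [
    {"x": 0,"y": 0.1,"z": 0,"spin": 0},
    {"x": 0,"y": 0.2,"z": 0,"spin": 0},
    {"x": 0,"y": 0.2,"z": 0.05,"spin": 0}
  ]
}}

```text
time: 13.92
ee_pos: [465.6, 214.6, 98.0]
eef_rot: [1.929, 2.478, 0.003]
contact_force: [1.4, 1.1, 11.6]
width: 0.221
grip_force: 51.7
```

{"api": "apply_moves", "payload": {
  "rows": [
    {"x": 0,"y": 0,"z": 0.04,"spin": 0},
    {"x": 0,"y": 0,"z": 0.04,"spin": 0},
    {"x": 0,"y": 0,"z": 0.04,"spin": 0}
  ]
}}

```text
time: 14.3
ee_pos: [465.7, 214.5, 97.9]
eef_rot: [1.929, 2.478, 0.003]
contact_force: [0.9, -0.2, 12.9]
width: 0.223
grip_force: 51.8
```

```bash
python3 -c "
from h import *
go(); print(observe()['ft_torque'])"
```

```text
t 14.3 p [465.7 214.5  97.9] yaw 14.2 F [ 0.9 -0.2 12.9] w 0.223 g 51.8 tilt [-0.     0.003 -1.   ]
[ 0.0825515  -0.21250016 -0.08736827]
```

{"api": "apply_moves", "payload": {
  "rows": [
    {"x": 0,"y": 0,"z": -0.02,"spin": 0},
    {"x": 0,"y": 0,"z": -0.02,"spin": 0},
    {"x": 0,"y": 0,"z": -0.02,"spin": 0},
    {"x": 0,"y": 0,"z": -0.02,"spin": 0},
    {"x": 0,"y": 0,"z": -0.02,"spin": 0}
  ]
}}

```text
time: 14.92
ee_pos: [465.6, 214.6, 98.0]
eef_rot: [1.929, 2.478, 0.003]
contact_force: [1.4, 0.8, 10.0]
width: 0.233
grip_force: 51.7
```

{"api": "apply_moves", "payload": {
  "rows": [
    {"x": 0,"y": 0,"z": 0,"spin": 0},
    {"x": 0,"y": 0,"z": 0,"spin": 0},
    {"x": 0,"y": 0,"z": 0,"spin": 0}
  ]
}}

```text
time: 15.3
ee_pos: [465.6, 214.5, 98.0]
eef_rot: [1.929, 2.478, 0.003]
contact_force: [1.7, -0.2, 10.0]
width: 0.224
grip_force: 51.7
```

{"api": "apply_moves", "payload": {
  "rows": [
    {"x": 0,"y": 0,"z": -0.06,"spin": 0},
    {"x": 0,"y": 0,"z": -0.12,"spin": 0},
    {"x": 0,"y": 0,"z": -0.12,"spin": 0}
  ]
}}

```text
time: 15.68
ee_pos: [465.5, 214.5, 98.1]
eef_rot: [1.929, 2.478, 0.003]
contact_force: [4.5, 1.0, 4.9]
width: 0.224
grip_force: 50.7
```

{"api": "apply_moves", "payload": {
  "rows": [
    {"x": 0,"y": 0.1,"z": -0.02,"spin": 0},
    {"x": 0,"y": 0.1,"z": -0.02,"spin": 0},
    {"x": 0,"y": 0.1,"z": -0.02,"spin": 0}
  ],
  "force": 20
}}

```text
time: 16.05
ee_pos: [465.7, 214.5, 98.1]
eef_rot: [1.93, 2.479, 0.0]
contact_force: [3.0, 1.1, 5.7]
width: 0.229
grip_force: 51.0
```

{"api": "apply_moves", "payload": {
  "rows": [
    {"x": 0,"y": 0,"z": 0,"spin": 0},
    {"x": 0,"y": 0,"z": 0,"spin": 0},
    {"x": 0,"y": 0,"z": 0,"spin": 0},
    {"x": 0,"y": 0,"z": 0,"spin": 0}
  ],
  "claw": 0.5
}}

```text
time: 16.55
ee_pos: [464.7, 214.3, 97.2]
eef_rot: [-1.929, -2.478, 0.002]
contact_force: [0.4, -0.7, -0.4]
width: 0.498
grip_force: 0.0
```

```bash
python3 -c "
from h import *
go()
a=save('side','s5.png')
cv2.imwrite('pics/c5.png',cv2.resize(a[150:260,165:275],None,fx=5,fy=5,interpolation=2)[:,:,::-1])"
```

```text
t 16.55 p [464.7 214.3  97.2] yaw 14.2 F [ 0.4 -0.7 -0.4] w 0.498 g 0.0 tilt [-0.    -0.002 -1.   ]
```

View pics/c5.png

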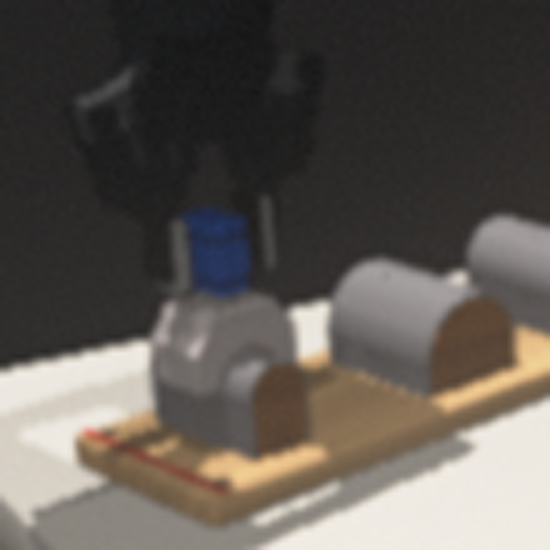

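The fingers are clear of the grip (crop (215,250)), and the gauge sits level on the edge. I retreat straight up.

{"api": "apply_moves", "payload": {
  "rows": [
    {"x": 0,"y": 0,"z": -2,"spin": 0},
    {"x": 0,"y": 0,"z": -5,"spin": 0},
    {"x": 0,"y": 0,"z": -9,"spin": 0},
    {"x": 0,"y": 0,"z": -13,"spin": 0},
    {"x": 0,"y": 0,"z": -13,"spin": 0}
  ]
}}

```text
time: 17.23
ee_pos: [468.0, 215.3, 232.1]
eef_rot: [1.926, 2.475, 0.011]
contact_force: [0.5, -0.5, 1.0]
width: 0.496
grip_force: 0.0
```

```bash
python3 -c "
from h import *
go()
a=save('side','s6.png')
c=np.hstack([cv2.resize(a[170:260,165:265],(400,360),interpolation=2),cv2.resize(a[230:370,280:430],(386,360),interpolation=2)])
cv2.imwrite('pics/c6.png',c[:,:,::-1])"
```

```text
t 17.23 p [468.  215.3 232.1] yaw 14.2 F [ 0.5 -0.5  1. ] w 0.496 g 0.0 tilt [ 0.     0.009 -1.   ]
```

View pics/c6.png

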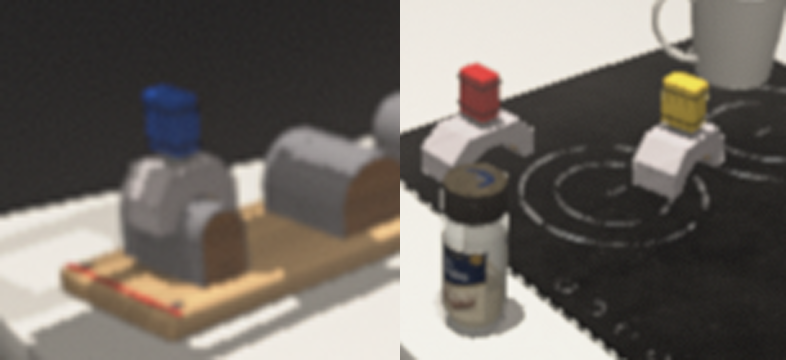

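The blue gauge is on the edge at crop (180,200), with red and yellow standing undisturbed. The blue grip may lean a little, so I'll quantify its tilt by fitting a box to its silhouette, against the in-hand pictures.

```bash
cat > tilt.py <<'E'
from h import *
from scipy.optimize import minimize
def fit(f,hue,x0,yaw,cam="side"):
    im=cv2.imread("pics/"+f);K,r,t=cal(cam)
    hsv=cv2.cvtColor(im,cv2.COLOR_BGR2HSV)
    m=(np.abs(hsv[...,0].astype(int)-hue)<12)&(hsv[...,1]>110)&(hsv[...,2]>40)
    l,s=cv2.connectedComponentsWithStats(m.astype(np.uint8))[1:3]
    c=proj(cam,x0)[0].astype(int);w=l[c[1]-8:c[1]+9,c[0]-8:c[0]+9];k=np.bincount(w[w>0]).argmax();m=l==k
    S=8;x,y=s[k,0]-6,s[k,1]-6;W,H=s[k,2]+12,s[k,3]+12
    M=cv2.GaussianBlur(cv2.resize(m[y:y+H,x:x+W].astype(np.float32),None,fx=S,fy=S,interpolation=1),(0,0),4)
    B=np.array([[a*10,b*15,d*19] for a in(-1,1) for b in(-1,1) for d in(-1,1)],float)
    c0,s0=np.cos(np.radians(yaw)),np.sin(np.radians(yaw));Rz=np.array([[c0,-s0,0],[s0,c0,0],[0,0,1]])
    def cost(p):
        du,dz,th,sc=p;R=Rz@cv2.Rodrigues(np.array([0,th/57.3,0]))[0]
        P=(B*sc)@R.T+np.array(x0)+Rz@[du,0,dz]
        q=((proj(cam,P)-[x-.5,y-.5])*S-.5);im2=np.zeros(M.shape,np.float32)
        cv2.fillConvexPoly(im2,cv2.convexHull((q*16).astype(np.int32)),1.,shift=4)
        return ((cv2.GaussianBlur(im2,(0,0),4)-M)**2).sum()
    b=min((minimize(cost,[0,0,h,1.],method="Nelder-Mead",options=dict(initial_simplex=np.array([[0,0,h,1],[6,0,h,1],[0,6,h,1],[0,0,h+6,1],[0,0,h,1.1]]),maxiter=400)) for h in(-6,0,6)),key=lambda q:q.fun)
    print(f,"du dz tilt scale",b.x.round(2),"cost",round(b.fun),s[k])
E
python3 - <<'E'
from tilt import *
for f in("s3.png","s4.png","s5.png","s6.png"):
    p=[466,214,113] if f!="s3.png" else [472.5,209,185]
    fit(f,113,p,14.2)
fit("s6.png",0,[519,-147,66],4);fit("s6.png",28,[637,-242,66],14.5);fit("s0.png",113,[523,-323,66],20.5)
E
```

```text
s3.png du dz tilt scale [ 9.22 -6.59 -7.56  0.6 ] cost 2292 [207 163   9  18 114]
s4.png du dz tilt scale [ 9.17 -5.41 -5.18  0.57] cost 1753 [207 191   8  17  97]
s5.png du dz tilt scale [ 2.79 -2.15 -2.07  0.81] cost 538 [202 192  13  17 159]
s6.png du dz tilt scale [-0.   -0.49 -3.24  0.87] cost 271 [201 191  14  18 188]
s6.png du dz tilt scale [-2.08  1.25  0.04  0.84] cost 654 [304 255  15  22 256]Traceback (most recent call last):
  File "<stdin>", line 5, in <module>
  File "tilt.py", line 19, in fit
    b=min((minimize(cost,[0,0,h,1.],method="Nelder-Mead",options=dict(initial_simplex=np.array([[0,0,h,1],[6,0,h,1],[0,6,h,1],[0,0,h+6,1],[0,0,h,1.1]]),maxiter=400)) for h in(-6,0,6)),key=lambda q:q.fun)
  File "tilt.py", line 19, in <genexpr>
    b=min((minimize(cost,[0,0,h,1.],method="Nelder-Mead",options=dict(initial_simplex=np.array([[0,0,h,1],[6,0,h,1],[0,6,h,1],[0,0,h+6,1],[0,0,h,1.1]]),maxiter=400)) for h in(-6,0,6)),key=lambda q:q.fun)
           ~~~~~~~~^^^^^^^^^^^^^^^^^^^^^^^^^^^^^^^^^^^^^^^^^^^^^^^^^^^^^^^^^^^^^^^^^^^^^^^^^^^^^^^^^^^^^^^^^^^^^^^^^^^^^^^^^^^^^^^^^^^^^^^^^^^^^^^^^^^^^^^^^^^^^^^^^^
    res = _minimize_neldermead(fun, x0, args, callback, bounds=bounds,
                               **options)
    fxr = func(xr)
    fx = function(np.copy(x), *(wrapper_args + args))
  File "tilt.py", line 16, in cost
    q=((proj(cam,P)-[x-.5,y-.5])*S-.5);im2=np.zeros(M.shape,np.float32)
        ~~~~^^^^^^^
  File "h.py", line 14, in proj
    K,r,t=cal(n);return cv2.projectPoints(np.array(p,float).reshape(-1,1,3),r,t,K,None)[0].reshape(-1,2)
          ~~~^^^
  File "h.py", line 4, in cal
    c=eyes.get_calibration(n); return np.array(c["K"],float),np.array(c["rvec"],float).ravel(),np.array(c["tvec"],float).ravel()
ValueError: time passes only in moves, steps and waits
```

Blue leans about 2–3° (red fits 0°). The arm sprang about 1 mm when the pads opened. I'll regrip at the force-free position to square it, press it again and release unloaded.

{"api": "apply_moves", "payload": {
  "rows": [
    {"x": 0,"y": 0.11,"z": 5,"spin": 0},
    {"x": 0,"y": 0.11,"z": 8,"spin": 0},
    {"x": 0,"y": 0.11,"z": 9,"spin": 0},
    {"x": 0,"y": 0.11,"z": 10,"spin": 0},
    {"x": 0,"y": 0.11,"z": 10,"spin": 0}
  ]
}}

```text
time: 17.9
ee_pos: [466.5, 214.8, 127.6]
eef_rot: [-1.93, -2.479, 0.001]
contact_force: [0.4, 0.8, -0.5]
width: 0.5
grip_force: 0.0
```

{"api": "apply_moves", "payload": {
  "rows": [
    {"x": 0,"y": 0,"z": 1.5,"spin": 0},
    {"x": 0,"y": 0,"z": 2.6,"spin": 0},
    {"x": 0,"y": 0,"z": 2.9,"spin": 0},
    {"x": 0,"y": 0,"z": 2.9,"spin": 0}
  ]
}}

```text
time: 18.4
ee_pos: [466.2, 214.7, 98.4]
eef_rot: [-1.929, -2.479, 0.001]
contact_force: [0.2, -0.1, 0.6]
width: 0.496
grip_force: 0.0
```

```bash
python3 -c "
from h import *
go()"
```

```text
t 18.4 p [466.2 214.7  98.4] yaw 14.2 F [ 0.2 -0.1  0.6] w 0.496 g 0.0 tilt [-0.    -0.001 -1.   ]
```

{"api": "apply_moves", "payload": {
  "rows": [
    {"x": 0,"y": 0,"z": 0,"spin": 0},
    {"x": 0,"y": 0,"z": 0,"spin": 0},
    {"x": 0,"y": 0,"z": 0,"spin": 0},
    {"x": 0,"y": 0,"z": 0,"spin": 0},
    {"x": 0,"y": 0,"z": 0,"spin": 0}
  ],
  "claw": 1,
  "force": 50
}}

```text
time: 19.02
ee_pos: [466.6, 214.9, 99.2]
eef_rot: [1.93, 2.479, 0.001]
contact_force: [-2.4, 0.6, 4.3]
width: 0.229
grip_force: 51.6
```

```bash
python3 -c "
from h import *
go();print(observe()['ft_torque'])"
```

```text
t 19.02 p [466.6 214.9  99.2] yaw 14.2 F [-2.4  0.6  4.3] w 0.229 g 51.6 tilt [ 0.  0. -1.]
[-0.11429649  0.44017784  0.0147032 ]
```

{"api": "apply_moves", "payload": {
  "rows": [
    {"x": 0,"y": -0.07,"z": 0.04,"spin": 0},
    {"x": 0,"y": -0.07,"z": 0.08,"spin": 0},
    {"x": 0,"y": -0.07,"z": 0.08,"spin": 0}
  ]
}}

```text
time: 19.4
ee_pos: [466.6, 214.8, 99.2]
eef_rot: [1.929, 2.478, 0.002]
contact_force: [-1.9, -0.6, 9.0]
width: 0.224
grip_force: 52.1
```

```bash
python3 -c "
from h import *
go();print(observe()['ft_torque'])"
```

```text
t 19.4 p [466.6 214.8  99.2] yaw 14.2 F [-1.9 -0.6  9. ] w 0.224 g 52.1 tilt [ 0.     0.002 -1.   ]
[-0.09689552  0.52159878 -0.05035645]
```

{"api": "apply_moves", "payload": {
  "rows": [
    {"x": 0,"y": -0.07,"z": 0.02,"spin": 0},
    {"x": 0,"y": -0.07,"z": 0.02,"spin": 0},
    {"x": 0,"y": -0.07,"z": 0.02,"spin": 0},
    {"x": 0,"y": -0.07,"z": 0.02,"spin": 0}
  ]
}}

```text
time: 19.9
ee_pos: [466.5, 214.8, 99.2]
eef_rot: [1.928, 2.478, 0.004]
contact_force: [-1.3, 0.0, 8.2]
width: 0.223
grip_force: 52.1
```

{"api": "apply_moves", "payload": {
  "rows": [
    {"x": 0,"y": 0,"z": 0,"spin": 0},
    {"x": 0,"y": 0,"z": 0,"spin": 0},
    {"x": 0,"y": 0,"z": 0,"spin": 0},
    {"x": 0,"y": 0,"z": 0,"spin": 0}
  ]
}}

```text
time: 20.4
ee_pos: [466.5, 214.8, 99.2]
eef_rot: [1.929, 2.478, 0.004]
contact_force: [-1.0, -0.2, 7.4]
width: 0.224
grip_force: 52.0
```

{"api": "apply_moves", "payload": {
  "rows": [
    {"x": 0,"y": 0,"z": -0.06,"spin": 0},
    {"x": 0,"y": 0,"z": -0.12,"spin": 0},
    {"x": 0,"y": 0,"z": -0.12,"spin": 0}
  ]
}}

```text
time: 20.78
ee_pos: [466.2, 214.7, 99.2]
eef_rot: [1.929, 2.478, 0.003]
contact_force: [1.1, 1.1, 1.2]
width: 0.223
grip_force: 51.2
```

```bash
python3 -c "
from h import *
go();print(observe()['ft_torque'])"
```

```text
t 20.77 p [466.2 214.7  99.2] yaw 14.2 F [1.1 1.1 1.2] w 0.223 g 51.2 tilt [ 0.     0.003 -1.   ]
[ 0.14481719 -0.4597305  -0.04336964]
```

{"api": "apply_moves", "payload": {
  "rows": [
    {"x": 0,"y": 0.03,"z": -0.02,"spin": 0},
    {"x": 0,"y": 0.03,"z": -0.02,"spin": 0}
  ]
}}

```text
time: 21.02
ee_pos: [466.2, 214.7, 99.3]
eef_rot: [1.929, 2.478, 0.002]
contact_force: [3.4, 1.2, 0.4]
width: 0.228
grip_force: 51.0
```

{"api": "apply_moves", "payload": {
  "rows": [
    {"x": 0,"y": 0,"z": 0,"spin": 0},
    {"x": 0,"y": 0,"z": 0,"spin": 0},
    {"x": 0,"y": 0,"z": 0,"spin": 0}
  ],
  "claw": 0.5
}}

```text
time: 21.4
ee_pos: [464.5, 214.2, 98.5]
eef_rot: [-1.929, -2.478, 0.003]
contact_force: [-0.6, -0.2, -0.1]
width: 0.498
grip_force: 0.0
```

{"api": "apply_moves", "payload": {
  "rows": [
    {"x": 0,"y": 0,"z": -2,"spin": 0},
    {"x": 0,"y": 0,"z": -5,"spin": 0},
    {"x": 0,"y": 0,"z": -9,"spin": 0},
    {"x": 0,"y": 0,"z": -13,"spin": 0},
    {"x": 0,"y": 0,"z": -13,"spin": 0}
  ]
}}

```text
time: 22.02
ee_pos: [467.8, 215.2, 233.2]
eef_rot: [1.927, 2.475, 0.01]
contact_force: [0.2, 0.6, 0.2]
width: 0.499
grip_force: 0.0
```

```bash
python3 - <<'E'
import h
_c={}
_o=h.cal
def cal(n):
    if n not in _c: _c[n]=_o(n)
    return _c[n]
h.cal=cal
h.save("side","s7.png")
h.go()
import tilt; tilt.cal=cal
for f in ("s6.png","s7.png"): tilt.fit(f,113,[466,214,113],14.2)
tilt.fit("s7.png",0,[519,-147,66],4);tilt.fit("s7.png",28,[637,-242,66],14.5);tilt.fit("s0.png",113,[523,-323,66],20.5)
import cv2,numpy as np
a=[cv2.resize(cv2.imread(f"pics/{f}.png")[170:260,165:265],(400,360),interpolation=2) for f in("s6","s7")]
cv2.imwrite("pics/c7.png",np.hstack(a))
E
```

```text
t 22.07 p [466.2 214.7 230.7] yaw 14.2 F [ 0.1  0.6 -1. ] w 0.5 g 0.0 tilt [-0.     0.003 -1.   ]
s6.png du dz tilt scale [-0.   -0.49 -3.24  0.87] cost 271 [201 191  14  18 188]
s7.png du dz tilt scale [ 0.49 -0.63 -1.38  0.88] cost 222 [201 191  14  17 192]
s7.png du dz tilt scale [-1.94  1.04 -0.52  0.84] cost 736 [304 255  15  22 255]
s7.png du dz tilt scale [ 6.   -3.68  2.59  0.94] cost 430 [381 257  19  24 346]
s0.png du dz tilt scale [ 5.34 -4.76 -0.93  0.88] cost 473 [365 292  20  26 401]
```

View pics/c7.png

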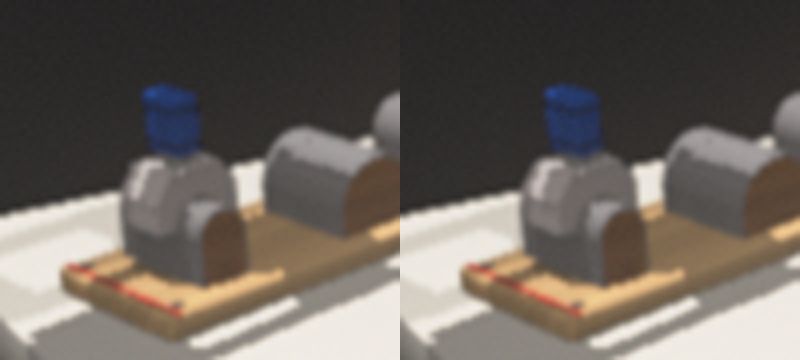

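The fitted tilt is now -1.4°, within the noise of the upright reference fits (about ±2°). The gauge is square on the edge, and red and yellow are unmoved. Handing in.

```bash
python3 -c "
from cell import arm
print(arm.finish_job())"
```

```text
the job is handed in; nothing more can be done
None
```

The blue gauge (R18) fits the nearest edge and was left free-standing on it after pressing at about 10 N. It showed no side play and looked square to within about 2°; red and yellow were not tried, because the sample measured 36 mm thick, and still stand on the hob. The job is handed in.

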